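# Open the sample jar on the pocket scale

## Robot

A 6-joint arm with a two-finger parallel gripper is mounted at the origin on the work surface. World frame = base frame: x ahead of the robot, y to its left, z up, the work surface at z = 0. Lengths are in m, angles in rad, forces in N, time in s.
With the tool pointing down it reaches from about 0.375 to 0.925 m from the base axis. Payload 5.7 kg.
Tool frame: the origin (TCP) lies at the very end of the fingers, on their centre line; the grasp point (between the pads) lies 19 mm behind it (arm.grip_depth is the distance from the TCP to the grasp point, in m); y points along the fingers, z is the direction in which the jaws open and shut, and the axes are right-handed (so a half turn about y gives the same grasp; the last joint's range is limited). The gripper opens to 85 mm and grips with 20 to 120 N. Pads are 22 mm wide; open, the fingers measure 114 mm over their backs; the gripper's body (76 mm by 85 mm) begins 54 mm behind the grasp point. The pads swing forward as they close: fully open they stand 13 mm farther back than shut.
Start: joints at [1.023, 0.359, 1.51, -0, 1.272, -0.115], TCP at [0.252, 0.545, 0.196] pointing down, gripper open.
Joint ranges: [-2.97, 2.97], [-1.01, 2.36], [0.21, 2.38], [-0.96, 4.11], [0.2, 2.71], [-2.98, 2.98]. Speed limits (rad/s): [2.39, 2.39, 3.14, 3.14, 3.14, 3.14].

## Interface

Orientations are given as a rotation vector (axis times angle).
In Python, from cell import arm, imaging gives the robot as it stands.
- The arm moves only by the tool servo_tool, never from a script. Its argument "rows" is a list of rows, each an object of numbers: "tx", "ty", "tz": the shift along the tool's x, y, z in units of 0.2 m (1.0 is 0.2 m); "rx", "ry", "rz": the turn, a rotation vector about the tool's x, y, z in units of 0.5 rad (1.0 is 0.5 rad); "claw": the opening, from 0 (shut) to 1 (fully open). In form: [{"tx": .., "ty": .., "tz": .., "rx": .., "ry": .., "rz": .., "claw": ..}, ...]. A call has 1 to 20 rows; each row shifts and turns the commanded pose from where the row before left it, along the tool's axes as they then stand; what a row does not reach is not made up. A row lasts 1/12 s, in which the tool goes at most 41.7 mm and 7.16 degrees, less where a joint would pass 70% of its speed; a pose out of reach is approached as far as the arm can. A call with a number of a shift or a turn outside -1 to 1 is refused whole. A call with a gripper value outside its range is refused whole. The fingers move at their own pace and stop on an object; "newtons" is the grip in N (left out, the last holds). Time passes only in rows, so rows that do not move let the fingers close. It gives the time, the measured TCP pose, the force and the opening at its end, in the units of the state.
- arm.state(): the state, without advancing time (a new reading comes with each control period).
- imaging.snapshot(name): name is "scene" or "top" or "wrist"; returns the picture (420x560x3 uint8, red, green, blue); there is no depth.
- imaging.camera_model(name): a dict with "fx", "fy", "cx", "cy" (pixels), "eye" and "attitude" of the camera in the world; the wrist camera has in their place "mount" (4x4, takes a point from camera to tool coordinates, whose origin is the TCP and whose axes are the tool frame's). Camera axes: x right, y down, z forward; pixel columns grow to the right and rows downward; lengths in m; the calibration is good to about 2 mm. The wrist camera is an equidistant fisheye: a pixel r from the principal point sees the ray r / f radians off the axis. A picture is of the moment at which its call begins: read the wrist's pose just before it. camera_model takes no time and is no camera call.
- arm.close_job(): hands the job in, once; it reports no verdict.
The state is a dict: "clock": time; "joint_positions": joint angles; "joint_velocities": joint speeds; "joint_torque": joint torques, N m; "tcp_pos": TCP position; "tool_rot": TCP orientation; "contact_force": force on the tool from outside, world axes, zero at the start; "wrist_torque": the same for the moment, N m; "opening": opening from 0.0 (shut) to 1.0 (fully open).
Only numpy, scipy, OpenCV 4.12 (cv2) and the standard library are available. Lean on these libraries where they do the work, as an engineer would, in place of code of your own. Each camera call takes 0.05 s, during which the arm holds its last target. There are 200 camera calls.

## Task

Lift the loose lid off the sample jar that stands on the pocket scale and set it down gently, flat and the same way up, in the shallow metal tray. Leave the open jar standing where it is on the scale, and do not disturb the other closed jar on the bench.

Things in the scene. Friction and masses are not known exactly. Their poses are not given: they have to be found in the camera images.
- lid_center (a point): Loose ribbed round lid of blue plastic, 52 mm across and 24 mm high, 25 g or so, sitting (not screwed) on the neck of the jar that stands on the pocket scale. The point is the lid's centre, 12 mm above its lower rim and 12 mm below its flat top; z is up out of the top. The lid is hollow, 20 mm deep, and overlaps the neck by 20 mm with 2 mm of play all round, so it lifts straight off. Its top is 94 mm above the bench at the start.
- jar_center (a point): The white plastic sample jar that stands on the steel pan of the pocket scale (a flat black scale, 165 x 100 mm, fixed to the bench, pan 86 mm square and 24 mm above the bench). The jar is loose, 66 mm high, about 0.3 kg: a round body 68 mm across and 32 mm high, then a straight open neck 43 mm across up to its mouth. Point: on its axis, half-way up (33 mm above its foot); z up. The lid's lower rim hangs 14 mm above the shoulder of the body.
- tray_in (a point): Shallow open rectangular tray of bare stainless steel, fixed to the bench, empty, outside 150 mm (its x) by 170 mm (its y), 18 mm high, walls 4 mm thick. Point: centre of its inner floor, 4 mm above the bench; z up. It lies to the left or the right, the scale on the other side.
- spare_center (a point): The other closed sample jar, loose, standing on the bench itself between scale and tray: same look and size as the first with its lid on (68 mm across, 70 mm high with lid), but its lid is tight. Point: on its axis, half-way up (35 mm above its foot). Not to be disturbed. Beyond it at the far edge of the bench are a tube rack and a box of pipette tips, both fixed and up to 97 mm high.
Things that resemble listed ones, but are neither listed nor needed, are in the scene too. What is shaped like the part that bears jar_center but brown or yellow is not meant.

How it is judged:
On the way:
1. the lid is lifted clear of the jar, which stays upright (distance between lid_center and jar_center above 0.06 m and angle between jar_center's own z axis and vertical below 0.175 rad), for 0.1 s.
At the end, for the whole second after the job is handed in: The lid lies at rest on the tray's floor, inside its walls, flat and top up (within 10 degrees); the jar stands upright on the scale (within 10 degrees, 35 mm of where it was); the other jar is within 30 mm of where it was (x of lid_center in the frame of tray_in between -0.06 and 0.06 m and y of lid_center in the frame of tray_in between -0.07 and 0.07 m and z of lid_center in the frame of tray_in below 0.017 m and angle between each of lid_center, jar_center's own z axis and vertical below 0.175 rad and linear speed of lid below 0.02 m/s and distance of jar_center from where it was at the start of the episode below 0.035 m and distance of spare_center from where it was at the start of the episode below 0.03 m); the robot touches nothing.
It fails at once if the jar on the scale is tipped by more than 30 degrees or shifted or lifted by more than 60 mm (angle between jar_center's own z axis and vertical above 0.52 rad or distance of jar_center from where it was at the start of the episode above 0.06 m).
It fails at once if the other jar is moved by more than 30 mm or tipped by more than 20 degrees (distance of spare_center from where it was at the start of the episode above 0.03 m or angle between spare_center's own z axis and vertical above 0.35 rad).
It fails at once if the lid is dropped or thrown into the tray: not held while its centre is over the tray and more than 40 mm above its floor (x of lid_center in the frame of tray_in between -0.08 and 0.08 m and y of lid_center in the frame of tray_in between -0.09 and 0.09 m and z of lid_center in the frame of tray_in above 0.04 m and contact force between the fingers and lid below 0.05 N).
It also fails if it takes over 40 s, if anything falls off the work surface, if the arm or the gripper's body presses on something with over 40 N, if the wrist force passes 120 N, or if a joint passes its speed limit or range.

## Working session

There is one attempt and no reset: what is moved stays moved. The work goes in short steps, Python scripts to look and compute and a tool call to move; the robot and the scene stay as the last step left them, time stands still between calls to the robot, and variables do not carry over. Pictures are saved under pics/ and viewed, about 8 in all and at most 12, crops included, and the job is handed in when it is done.

Besides the shell and the picture viewer there is one more tool, called after ">>>" as name(argument=value, ...) on one line, values as JSON. servo_tool: Moves the arm, as the interface text tells. Its arguments: {"type":"object","properties":{"rows":{"type":"array","items":{"type":"object","properties":{"tx":{"type":"number","minimum":-1,"maximum":1},"ty":{"type":"number","minimum":-1,"maximum":1},"tz":{"type":"number","minimum":-1,"maximum":1},"rx":{"type":"number","minimum":-1,"maximum":1},"ry":{"type":"number","minimum":-1,"maximum":1},"rz":{"type":"number","minimum":-1,"maximum":1},"claw":{"type":"number"}}}},"newtons":{"type":"number"}},"required":["rows"]}

```bash
mkdir -p pics; python3 - <<'E'
from cell import arm, imaging
import cv2,numpy as np
s=arm.state();print({k:np.round(v,3).tolist() for k,v in s.items()},arm.grip_depth)
ims=[imaging.snapshot(n) for n in("top","scene")]
for n,i in zip(("top","scene"),ims):
    cv2.imwrite(f"pics/{n}0.png",i[:,:,::-1]);print(n,imaging.camera_model(n))
print(imaging.camera_model("wrist"))
E
```

```text
{'clock': 0.0, 'joint_positions': [1.023, 0.36, 1.511, 0.0, 1.273, -0.115], 'joint_velocities': [-0.001, 0.001, 0.001, 0.0, -0.001, -0.0], 'joint_torque': [0.001, -52.764, -27.862, -0.0, 0.013, -0.0], 'tcp_pos': [0.251, 0.544, 0.195], 'tool_rot': [-1.546, 0.34, -0.339], 'contact_force': [-0.275, 0.433, 0.001], 'wrist_torque': [0.054, -0.002, -0.026], 'opening': 0.999} 0.0187
top {'fx': 433.4012253050236, 'fy': 433.4012253050236, 'cx': 273.9292455913271, 'cy': 209.48380566578336, 'eye': array([0.38567228, 0.05601662, 1.1088981 ]), 'attitude': array([-2.18212991,  2.14056295, -0.13319348])}
scene {'fx': 508.07601754259673, 'fy': 508.07601754259673, 'cx': 294.6209081344938, 'cy': 210.27628601603965, 'eye': array([1.03556616, 0.3021035 , 1.02809266]), 'attitude': array([-1.42458046, -2.38153013,  0.66627289])}
{'fx': 325.19226210127806, 'fy': 325.19226210127806, 'cx': 277.9933963022717, 'cy': 212.17262157843558, 'mount': array([[-1.43762614e-03,  9.46798638e-01,  3.21823356e-01,
        -8.30875867e-02],
       [-1.04679453e-04, -3.21823829e-01,  9.46799563e-01,
        -1.77286630e-01],
       [ 9.99998961e-01,  1.32745551e-03,  5.61772714e-04,
        -1.31404932e-03],
       [ 0.00000000e+00,  0.00000000e+00,  0.00000000e+00,
         1.00000000e+00]])}
```

View pics/top0.png

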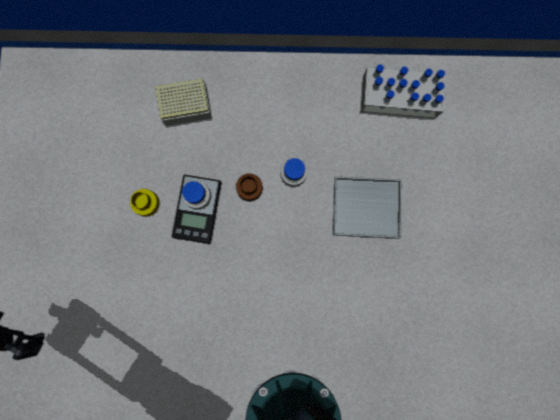

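View pics/scene0.png

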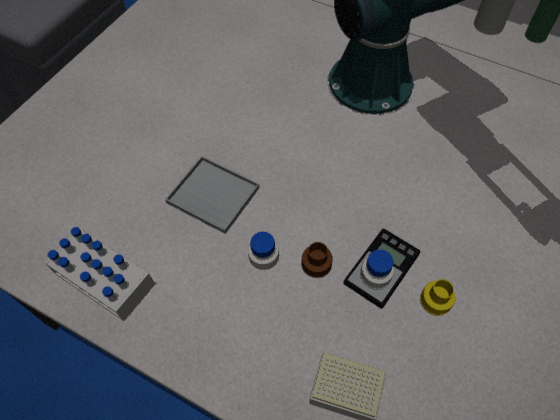

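The top view shows the scale with the lid at (194,193), the spare jar at (294,170) and the tray at (366,208); brown and yellow decoys are at (250,187) and (144,202). The scene view shows the same lid at (380,262), the spare jar at (263,244) and the tray at (212,194).

```bash
cat > h.py <<'E'
import cv2,numpy as np
from scipy.spatial.transform import Rotation as R
from cell import arm, imaging
def ray(name,px):
    m=imaging.camera_model(name)
    u=cv2.undistortPoints(np.array([[px]],float),np.array([[m['fx'],0,m['cx']],[0,m['fy'],m['cy']],[0,0,1]]),None)[0,0]
    return m['eye'],R.from_rotvec(m['attitude']).apply([*u,1])
def plane(name,px,z):
    e,d=ray(name,px); return e+d*(z-e[2])/d[2]
def tri(a,b):
    (e,d),(f,g)=ray("top",a),ray("scene",b)
    s,*_=np.linalg.lstsq(np.c_[d,-g],f-e,rcond=None)
    p,q=e+s[0]*d,f+s[1]*g; return (p+q)/2,np.linalg.norm(p-q)
def blob(name,im,near,lo,hi,r=25):
    hsv=cv2.cvtColor(im,cv2.COLOR_RGB2HSV); m=cv2.inRange(hsv,lo,hi)
    k=np.zeros_like(m); cv2.circle(k,near,r,255,-1)
    c=max(cv2.findContours(m&k,cv2.RETR_EXTERNAL,cv2.CHAIN_APPROX_NONE)[0],key=cv2.contourArea)
    M=cv2.moments(c); return (M['m10']/M['m00'],M['m01']/M['m00']),c
E
python3 - <<'E'
from h import *
T,S=[cv2.imread(f"pics/{n}0.png")[:,:,::-1].copy() for n in("top","scene")]
B=((100,150,90),(130,255,255))
for nm,a,b in(("lid",(194,193),(380,262)),("spare",(294,170),(263,244))):
    pa,ca=blob("top",T,a,*B);pb,cb=blob("scene",S,b,*B)
    print(nm,np.round(pa,1),np.round(pb,1),cv2.boundingRect(ca),cv2.boundingRect(cb),tri(pa,pb),*[plane(n,p,.086 if nm=="lid" else .062) for n,p in(("top",pa),("scene",pb))])
print("tray corners top",[plane("top",p,.018).round(3) for p in((334,178),(399,180),(400,238),(334,237))])
print("tray scene",[plane("scene",p,.018).round(3) for p in((203,158),(259,186),(222,230),(167,194))])
print("scale",[plane("top",p,.015).round(3) for p in((184,176),(221,179),(211,242),(173,239))])
print("toolR\n",R.from_rotvec(arm.state()['tool_rot']).as_matrix().round(3))
E
```

```text
lid [192.8 191.6] [380.3 260.5] (182, 182, 23, 21) (368, 250, 26, 22) (array([0.54681924, 0.24813593, 0.08952449]), np.float64(0.0017142281566560804)) [0.54764863 0.24797719 0.086     ] [0.54464024 0.24873085 0.086     ]
spare [294.1 168.5] [262. 242.] (284, 159, 21, 20) (251, 232, 23, 21) (array([0.61330809, 0.00623043, 0.06418897]), np.float64(0.0010511419947089172)) [0.61399066 0.00563666 0.062     ] [0.61218629 0.00606489 0.062     ]
tray corners top [array([ 0.601, -0.099,  0.018]), array([ 0.599, -0.265,  0.018]), array([ 0.451, -0.266,  0.018]), array([ 0.45 , -0.099,  0.018])]
tray scene [array([ 0.458, -0.255,  0.018]), array([ 0.465, -0.09 ,  0.018]), array([ 0.609, -0.103,  0.018]), array([ 0.588, -0.27 ,  0.018])]
scale [array([0.599, 0.285, 0.015]), array([0.593, 0.19 , 0.015]), array([0.432, 0.21 , 0.015]), array([0.437, 0.306, 0.015])]
toolR
 [[ 0.908 -0.001  0.419]
 [-0.419 -0.001  0.908]
 [-0.    -1.    -0.002]]
```

>>> servo_tool(rows=[{"ry": -0.216,"claw": 1},{"ry": -0.216},{"ry": -0.216},{"ry": -0.216},{"tx": 0.123,"tz": -0.123},{"tx": 0.123,"tz": -0.123},{"tx": 0.123,"tz": -0.123},{"tx": 0.123,"tz": -0.123},{"tx": 0.123,"tz": -0.123},{"tx": 0.123,"tz": -0.123},{"tx": 0.123,"tz": -0.123},{"tx": 0.123,"tz": -0.123},{"tx": 0.123,"tz": -0.123},{"tx": 0.123,"tz": -0.123},{"tx": 0.123,"tz": -0.123},{"tx": 0.123,"tz": -0.123},{},{}], newtons=20)

```text
$.rows[0]: bad value
```

```bash
cat >> h.py <<'E'
def wrist(file,hint=None,z=.086):
    s=arm.state(); im=imaging.snapshot("wrist"); cv2.imwrite(f"pics/{file}.png",im[:,:,::-1])
    Rt=R.from_rotvec(s['tool_rot']); print("tcp",s['tcp_pos'].round(4),"\n",Rt.as_matrix().round(3),"F",np.round(s['contact_force'],1),"op",s['opening'],"t",s['clock'])
    return s,im
def wplane(s,px,z):
    m=imaging.camera_model("wrist"); d=(np.array(px)-[m['cx'],m['cy']])/m['fx']; r=np.hypot(*d)+1e-9
    c=np.array([*(d/r*np.sin(r)),np.cos(r)]); M=m['mount']; Rt=R.from_rotvec(s['tool_rot'])
    e=Rt.apply(M[:3,3])+s['tcp_pos']; v=Rt.apply(M[:3,:3]@c); return e+v*(z-e[2])/v[2]
E
python3 - <<'E'
from h import *
s,im=wrist("w1")
m=cv2.inRange(cv2.cvtColor(im,cv2.COLOR_RGB2HSV),(100,150,60),(130,255,255))
for c in cv2.findContours(m,cv2.RETR_EXTERNAL,cv2.CHAIN_APPROX_NONE)[0]:
    if cv2.contourArea(c)<150: continue
    p=c[:,0,:]; q=np.array([wplane(s,x,.094) for x in p])
    (cx,cy),r=cv2.minEnclosingCircle(q[:,:2].astype(np.float32)); print(cv2.boundingRect(c),"circle",cx,cy,r, q[:,:2].min(0),q[:,:2].max(0))
E
```

```text
tcp [0.2513 0.5441 0.1953] 
 [[ 0.908 -0.001  0.419]
 [-0.419 -0.001  0.908]
 [-0.    -1.    -0.002]] F [-0.4 -0.1  0.1] op 1.0026944984083284 t 0.1
(490, 210, 42, 62) circle 0.39440956711769104 0.7693089842796326 0.04993399605154991 [0.35251475 0.7419779 ] [0.43765889 0.79629509]
(443, 25, 114, 66) circle 0.2152034193277359 0.8105934858322144 0.07882166653871536 [0.17438529 0.74173786] [0.25582574 0.87950082]
```

View pics/w1.png

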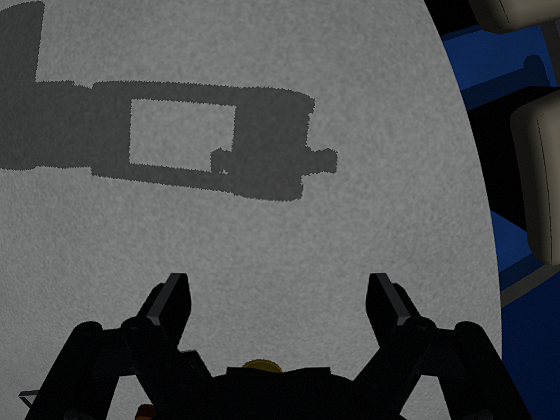

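The move was refused and nothing moved: row 0 was "bad value", so I'll give every field. This wrist picture therefore shows only the start pose, with bare bench and the fingers at (180,310) and (380,310).

>>> servo_tool(rows=[{"tx": 0,"ty": 0,"tz": 0,"rx": 0,"ry": -0.216,"rz": 0,"claw": 1},{"tx": 0,"ty": 0,"tz": 0,"rx": 0,"ry": -0.216,"rz": 0,"claw": 1},{"tx": 0,"ty": 0,"tz": 0,"rx": 0,"ry": -0.216,"rz": 0,"claw": 1},{"tx": 0,"ty": 0,"tz": 0,"rx": 0,"ry": -0.216,"rz": 0,"claw": 1},{"tx": 0.123,"ty": 0,"tz": -0.123,"rx": 0,"ry": 0,"rz": 0,"claw": 1},{"tx": 0.123,"ty": 0,"tz": -0.123,"rx": 0,"ry": 0,"rz": 0,"claw": 1},{"tx": 0.123,"ty": 0,"tz": -0.123,"rx": 0,"ry": 0,"rz": 0,"claw": 1},{"tx": 0.123,"ty": 0,"tz": -0.123,"rx": 0,"ry": 0,"rz": 0,"claw": 1},{"tx": 0.123,"ty": 0,"tz": -0.123,"rx": 0,"ry": 0,"rz": 0,"claw": 1},{"tx": 0.123,"ty": 0,"tz": -0.123,"rx": 0,"ry": 0,"rz": 0,"claw": 1},{"tx": 0.123,"ty": 0,"tz": -0.123,"rx": 0,"ry": 0,"rz": 0,"claw": 1},{"tx": 0.123,"ty": 0,"tz": -0.123,"rx": 0,"ry": 0,"rz": 0,"claw": 1},{"tx": 0.123,"ty": 0,"tz": -0.123,"rx": 0,"ry": 0,"rz": 0,"claw": 1},{"tx": 0.123,"ty": 0,"tz": -0.123,"rx": 0,"ry": 0,"rz": 0,"claw": 1},{"tx": 0.123,"ty": 0,"tz": -0.123,"rx": 0,"ry": 0,"rz": 0,"claw": 1},{"tx": 0.123,"ty": 0,"tz": -0.123,"rx": 0,"ry": 0,"rz": 0,"claw": 1},{"tx": 0,"ty": 0,"tz": 0,"rx": 0,"ry": 0,"rz": 0,"claw": 1},{"tx": 0,"ty": 0,"tz": 0,"rx": 0,"ry": 0,"rz": 0,"claw": 1}], newtons=20)

```text
clock: 1.65
tcp_pos: [0.5476, 0.2477, 0.1956]
tool_rot: [-1.571, 0.004, -0.003]
contact_force: [-1.1, 0.2, -0.3]
opening: 1.0
```

```bash
python3 - <<'E'
from h import *
s,im=wrist("w2")
m=cv2.inRange(cv2.cvtColor(im,cv2.COLOR_RGB2HSV),(100,150,60),(130,255,255))
for c in cv2.findContours(m,cv2.RETR_EXTERNAL,cv2.CHAIN_APPROX_NONE)[0]:
    if cv2.contourArea(c)<150: continue
    p=c[:,0,:]; q=np.array([wplane(s,x,.094) for x in p])
    (cx,cy),r=cv2.minEnclosingCircle(q[:,:2].astype(np.float32)); print(cv2.boundingRect(c),"circle",cx,cy,r, q[:,:2].min(0),q[:,:2].max(0))
E
```

```text
tcp [0.5476 0.2477 0.1956] 
 [[ 1.    -0.001  0.004]
 [-0.004 -0.     1.   ]
 [-0.001 -1.    -0.   ]] F [-1.1  0.2 -0.3] op 1.0002325150399165 t 1.65
(61, 229, 35, 40) circle 0.6007068753242493 0.027260610833764076 0.02452346682548523 [0.57723295 0.00325727] [0.62455557 0.05138786]
(251, 171, 58, 56) circle 0.5463305711746216 0.24775701761245728 0.026038795709609985 [0.52081231 0.2224091 ] [0.5721987 0.2736785]
```

View pics/w2.png

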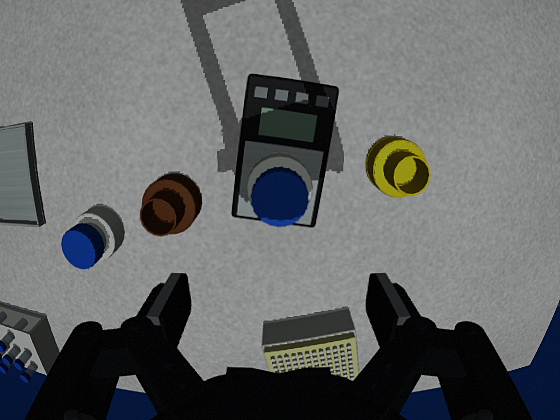

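The wrist view shows the lid at (280,197) centred between the fingers. Its circle fits 26.0 mm radius at (0.546, 0.248), agreeing with the other views. Next I descend to TCP z ≈ 0.068.

>>> servo_tool(rows=[{"tx": -0.005,"ty": 0.1,"tz": 0,"rx": 0,"ry": 0,"rz": 0,"claw": 1},{"tx": 0,"ty": 0.1,"tz": 0,"rx": 0,"ry": 0,"rz": 0,"claw": 1},{"tx": 0,"ty": 0.1,"tz": 0,"rx": 0,"ry": 0,"rz": 0,"claw": 1},{"tx": 0,"ty": 0.1,"tz": 0,"rx": 0,"ry": 0,"rz": 0,"claw": 1},{"tx": 0,"ty": 0.1,"tz": 0,"rx": 0,"ry": 0,"rz": 0,"claw": 1},{"tx": 0,"ty": 0.05,"tz": 0,"rx": 0,"ry": 0,"rz": 0,"claw": 1},{"tx": 0,"ty": 0.05,"tz": 0,"rx": 0,"ry": 0,"rz": 0,"claw": 1},{"tx": 0,"ty": 0.038,"tz": 0,"rx": 0,"ry": 0,"rz": 0,"claw": 1},{"tx": 0,"ty": 0,"tz": 0,"rx": 0,"ry": 0,"rz": 0,"claw": 1},{"tx": 0,"ty": 0,"tz": 0,"rx": 0,"ry": 0,"rz": 0,"claw": 1}], newtons=20)

```text
clock: 2.53
tcp_pos: [0.5456, 0.2495, 0.0687]
tool_rot: [-1.571, 0.0, -0.0]
contact_force: [0.8, -0.3, 1.1]
opening: 1.001
```

>>> servo_tool(rows=[{"tx": 0,"ty": 0,"tz": 0,"rx": 0,"ry": 0,"rz": 0,"claw": 0.75},{"tx": 0,"ty": 0,"tz": 0,"rx": 0,"ry": 0,"rz": 0,"claw": 0.7},{"tx": 0,"ty": 0,"tz": 0,"rx": 0,"ry": 0,"rz": 0,"claw": 0.65},{"tx": 0,"ty": 0,"tz": 0,"rx": 0,"ry": 0,"rz": 0,"claw": 0.6},{"tx": 0,"ty": 0,"tz": 0,"rx": 0,"ry": 0,"rz": 0,"claw": 0.55},{"tx": 0,"ty": 0,"tz": 0,"rx": 0,"ry": 0,"rz": 0,"claw": 0.5},{"tx": 0,"ty": 0,"tz": 0,"rx": 0,"ry": 0,"rz": 0,"claw": 0.3},{"tx": 0,"ty": 0,"tz": 0,"rx": 0,"ry": 0,"rz": 0,"claw": 0.2},{"tx": 0,"ty": 0,"tz": 0,"rx": 0,"ry": 0,"rz": 0,"claw": 0},{"tx": 0,"ty": 0,"tz": 0,"rx": 0,"ry": 0,"rz": 0,"claw": 0},{"tx": 0,"ty": 0,"tz": 0,"rx": 0,"ry": 0,"rz": 0,"claw": 0}], newtons=20)

```text
clock: 3.45
tcp_pos: [0.5456, 0.2492, 0.0684]
tool_rot: [-1.571, 0.001, -0.001]
contact_force: [0.5, 0.9, 0.1]
opening: 0.0
```

The fingers shut fully, so the grasp missed or the lid slipped. I'll look before moving.

```bash
python3 - <<'E'
from h import *
s,im=wrist("w3")
a=imaging.snapshot("scene")[160:330,200:480]
a=cv2.resize(a,None,fx=2,fy=2,interpolation=cv2.INTER_CUBIC)
out=np.zeros((420+0,560+240,3),np.uint8)
cv2.imwrite("pics/s3.png",a[:,:,::-1])
v=np.vstack([im[100:360],a[:340]]) ; cv2.imwrite("pics/c3.png",v[:,:,::-1]); print(v.shape)
E
```

```text
tcp [0.5456 0.2492 0.0684] 
 [[ 1.    -0.     0.001]
 [-0.001 -0.     1.   ]
 [-0.    -1.    -0.   ]] F [0.5 0.9 0.1] op 0.0002788562509182758 t 3.45
(600, 560, 3)
```

View pics/c3.png

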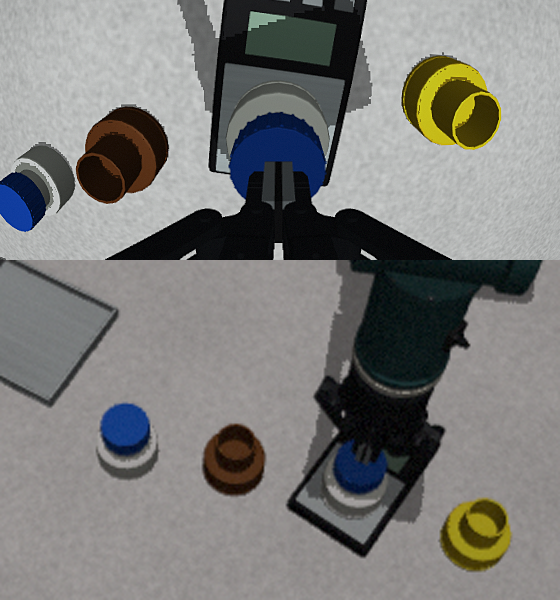

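The wrist view (top half) shows the shut fingers at (278,262 in the full image) in front of the undisturbed lid top. The scene view (bottom half) shows the jar still upright with its lid on. So the real fingertips are well above the reported TCP. I'll measure that offset.

```bash
python3 - <<'E'
from h import *
im=cv2.imread("pics/w3.png")
a=cv2.resize(im[180:330,200:360],None,fx=3.5,fy=3.5,interpolation=cv2.INTER_CUBIC)
b=imaging.snapshot("scene")[215:305,330:430,::-1]
b=cv2.resize(b,(0,0),fx=5,fy=5,interpolation=cv2.INTER_CUBIC)[:,:]
a=cv2.convertScaleAbs(a,alpha=2.2,beta=10);b=cv2.convertScaleAbs(b,alpha=2.2,beta=10)
h=max(len(a),len(b));a,b=[cv2.copyMakeBorder(x,0,h-len(x),0,0,0) for x in(a,b)]
o=np.hstack([a,b]);f=min(800/o.shape[1],1);print(o.shape,f,a.shape);cv2.imwrite("pics/z3.png",cv2.resize(o,None,fx=f,fy=f))
# predicted wrist pixels of tool-axis points d behind the TCP, at the pad's near edge x=-11mm, centre, far edge
m=imaging.camera_model("wrist");Mi=np.linalg.inv(m['mount']);ms=imaging.camera_model("scene")
s=arm.state();Rt=R.from_rotvec(s['tool_rot']);Rs=R.from_rotvec(ms['attitude']).inv()
for d in(0,.01,.02,.03,.04):
  for x in(-.011,0,.011):
    p=(Mi@[x,-d,0,1])[:3];t=np.arctan2(np.hypot(p[0],p[1]),p[2]);q=p[:2]/np.hypot(p[0],p[1])*t*m['fx']+[m['cx'],m['cy']]
    c=Rs.apply(Rt.apply([x,-d,0])+s['tcp_pos']-ms['eye']);u=c[:2]/c[2]*ms['fx']+[ms['cx'],ms['cy']]
    print(d,x,q.round(),u.round(1))
E
```

```text
(525, 1060, 3) 0.7547169811320755 (525, 560, 3)
0 -0.011 [280. 232.] [381.1 260.5]
0 0 [280. 249.] [379.1 264.7]
0 0.011 [280. 265.] [377.  268.9]
0.01 -0.011 [280. 239.] [381.9 258.4]
0.01 0 [280. 256.] [379.8 262.6]
0.01 0.011 [280. 273.] [377.7 266.9]
0.02 -0.011 [280. 246.] [382.6 256.2]
0.02 0 [280. 265.] [380.5 260.5]
0.02 0.011 [280. 282.] [378.4 264.8]
0.03 -0.011 [280. 255.] [383.4 254. ]
0.03 0 [280. 274.] [381.3 258.3]
0.03 0.011 [280. 291.] [379.2 262.6]
0.04 -0.011 [280. 264.] [384.2 251.8]
0.04 0 [280. 284.] [382.1 256.1]
0.04 0.011 [280. 302.] [379.9 260.5]
```

View pics/z3.png

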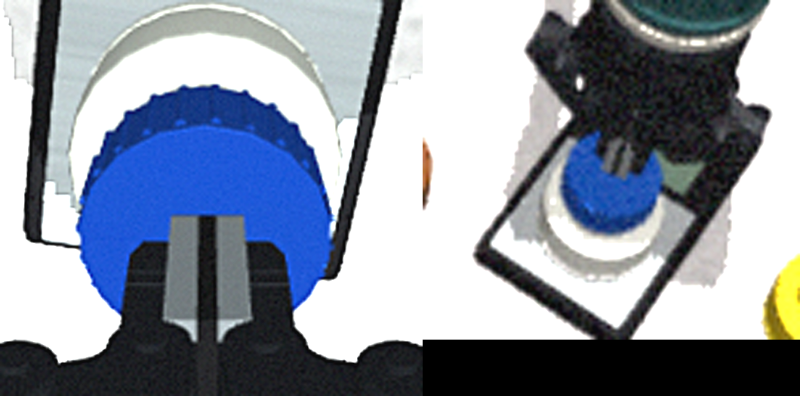

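Both views agree: with the fingers shut, the tips are about 38 mm behind the reported TCP, at z ≈ 0.106, which explains the miss. I'll open and go 35 mm lower, to TCP z ≈ 0.034, so the tips end near z 0.075 when closed on the lid. Then I'll re-measure before closing.

>>> servo_tool(rows=[{"tx": 0,"ty": 0,"tz": 0,"rx": 0,"ry": 0,"rz": 0,"claw": 1},{"tx": 0,"ty": 0,"tz": 0,"rx": 0,"ry": 0,"rz": 0,"claw": 1},{"tx": 0,"ty": 0,"tz": 0,"rx": 0,"ry": 0,"rz": 0,"claw": 1},{"tx": 0,"ty": 0,"tz": 0,"rx": 0,"ry": 0,"rz": 0,"claw": 1},{"tx": 0,"ty": 0,"tz": 0,"rx": 0,"ry": 0,"rz": 0,"claw": 1},{"tx": 0,"ty": 0,"tz": 0,"rx": 0,"ry": 0,"rz": 0,"claw": 1},{"tx": 0,"ty": 0,"tz": 0,"rx": 0,"ry": 0,"rz": 0,"claw": 1},{"tx": 0,"ty": 0,"tz": 0,"rx": 0,"ry": 0,"rz": 0,"claw": 1}], newtons=20)

```text
clock: 4.27
tcp_pos: [0.5456, 0.2492, 0.0685]
tool_rot: [-1.571, 0.001, -0.001]
contact_force: [0.1, 0.1, -0.2]
opening: 0.997
```

>>> servo_tool(rows=[{"tx": 0.004,"ty": 0.035,"tz": -0.006,"rx": 0,"ry": 0,"rz": 0,"claw": 1},{"tx": 0,"ty": 0.035,"tz": 0,"rx": 0,"ry": 0,"rz": 0,"claw": 1},{"tx": 0,"ty": 0.035,"tz": 0,"rx": 0,"ry": 0,"rz": 0,"claw": 1},{"tx": 0,"ty": 0.035,"tz": 0,"rx": 0,"ry": 0,"rz": 0,"claw": 1},{"tx": 0,"ty": 0.035,"tz": 0,"rx": 0,"ry": 0,"rz": 0,"claw": 1},{"tx": 0,"ty": 0,"tz": 0,"rx": 0,"ry": 0,"rz": 0,"claw": 1}], newtons=20)

```text
clock: 4.77
tcp_pos: [0.545, 0.2475, 0.0315]
tool_rot: [-1.572, 0.003, 0.002]
contact_force: [-0.1, 0.8, -0.4]
opening: 0.998
```

```bash
python3 - <<'E'
from h import *
s,im=wrist("w4")
a=cv2.convertScaleAbs(cv2.resize(im[140:340,130:430],None,fx=2.5,fy=2.5)[:,:,::-1],alpha=2,beta=10);cv2.imwrite("pics/z4.png",a)
E
```

```text
tcp [0.545  0.2475 0.0315] 
 [[ 1.    -0.003  0.001]
 [-0.001 -0.001  1.   ]
 [-0.003 -1.    -0.001]] F [-0.1  0.8 -0.4] op 0.9984139634094952 t 4.7667
```

View pics/z4.png

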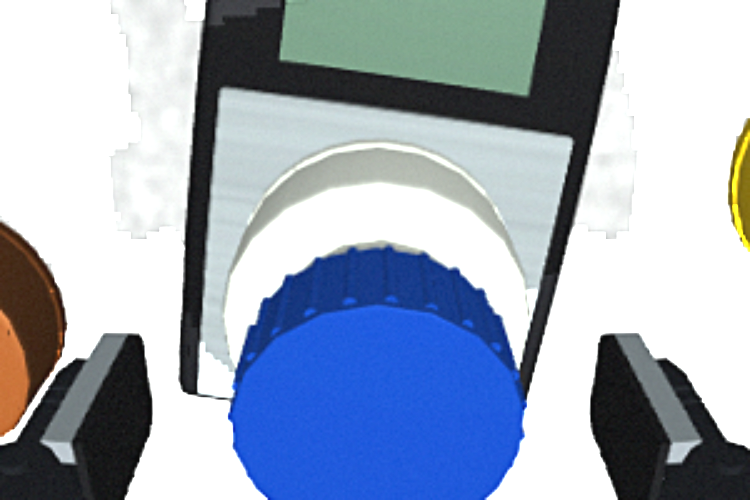

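The fingers straddle the lid, with pads at columns 145 and 595 and the lid centred at 378 between them. Closing.

>>> servo_tool(rows=[{"tx": 0.004,"ty": 0,"tz": 0,"rx": 0,"ry": 0,"rz": 0,"claw": 0.8},{"tx": 0,"ty": 0,"tz": 0,"rx": 0,"ry": 0,"rz": 0,"claw": 0.75},{"tx": 0,"ty": 0,"tz": 0,"rx": 0,"ry": 0,"rz": 0,"claw": 0.7},{"tx": 0,"ty": 0,"tz": 0,"rx": 0,"ry": 0,"rz": 0,"claw": 0.65},{"tx": 0,"ty": 0,"tz": 0,"rx": 0,"ry": 0,"rz": 0,"claw": 0.6},{"tx": 0,"ty": 0,"tz": 0,"rx": 0,"ry": 0,"rz": 0,"claw": 0.55},{"tx": 0,"ty": 0,"tz": 0,"rx": 0,"ry": 0,"rz": 0,"claw": 0.5},{"tx": 0,"ty": 0,"tz": 0,"rx": 0,"ry": 0,"rz": 0,"claw": 0.45},{"tx": 0,"ty": 0,"tz": 0,"rx": 0,"ry": 0,"rz": 0,"claw": 0.4}], newtons=20)

```text
clock: 5.57
tcp_pos: [0.5475, 0.2481, 0.0339]
tool_rot: [-1.571, 0.0, -0.001]
contact_force: [-0.5, -0.6, 6.0]
opening: 0.607
```

The opening stopped at 0.607 (51.6 mm), so the lid is gripped. Lifting straight up.

>>> servo_tool(rows=[{"tx": 0,"ty": -0.025,"tz": 0,"rx": 0,"ry": 0,"rz": 0,"claw": 0.4},{"tx": 0,"ty": -0.035,"tz": 0,"rx": 0,"ry": 0,"rz": 0,"claw": 0.4},{"tx": 0,"ty": -0.035,"tz": 0,"rx": 0,"ry": 0,"rz": 0,"claw": 0.4},{"tx": 0,"ty": -0.035,"tz": 0,"rx": 0,"ry": 0,"rz": 0,"claw": 0.4},{"tx": 0,"ty": -0.07,"tz": 0,"rx": 0,"ry": 0,"rz": 0,"claw": 0.4},{"tx": 0,"ty": -0.1,"tz": 0,"rx": 0,"ry": 0,"rz": 0,"claw": 0.4},{"tx": 0,"ty": -0.1,"tz": 0,"rx": 0,"ry": 0,"rz": 0,"claw": 0.4},{"tx": 0,"ty": -0.1,"tz": 0,"rx": 0,"ry": 0,"rz": 0,"claw": 0.4},{"tx": 0,"ty": 0,"tz": 0,"rx": 0,"ry": 0,"rz": 0,"claw": 0.4},{"tx": 0,"ty": 0,"tz": 0,"rx": 0,"ry": 0,"rz": 0,"claw": 0.4}], newtons=20)

```text
clock: 6.4
tcp_pos: [0.5483, 0.2484, 0.1352]
tool_rot: [-1.57, -0.002, -0.003]
contact_force: [-0.0, 0.7, -0.1]
opening: 0.606
```

```bash
python3 - <<'E'
from h import *
s,im=wrist("w5"); a=imaging.snapshot("scene"); cv2.imwrite("pics/s5.png",a[:,:,::-1])
a=cv2.resize(a[160:330,200:480],None,fx=2,fy=2,interpolation=cv2.INTER_CUBIC)
v=np.vstack([im[100:360],a]);cv2.imwrite("pics/c5.png",cv2.convertScaleAbs(v[:,:,::-1],alpha=1.6))
E
```

```text
tcp [0.5483 0.2484 0.1352] 
 [[ 1.     0.003  0.001]
 [-0.001  0.001  1.   ]
 [ 0.003 -1.     0.001]] F [-0.   0.7 -0.1] op 0.6061878818364783 t 6.4
```

View pics/c5.png

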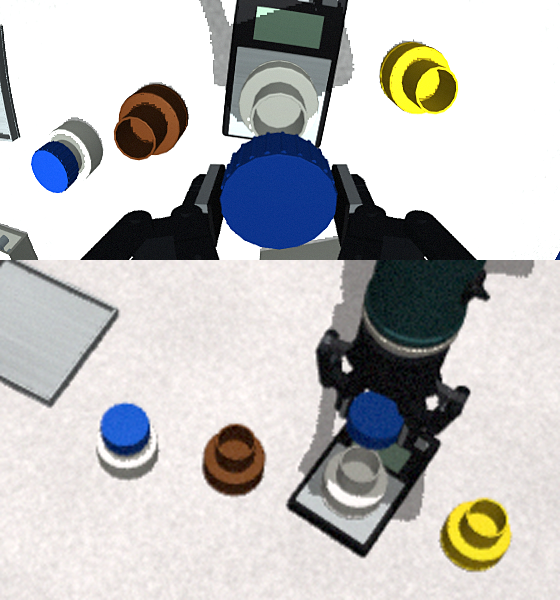

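The lid is held level, at (278,300) in the wrist view. The open jar stands upright on the pan and the spare jar is unmoved. Next I carry the lid across to the tray.

>>> servo_tool(rows=[{"tx": -0.007,"ty": 0,"tz": -0.07,"rx": 0,"ry": 0,"rz": 0,"claw": 0.4},{"tx": -0.007,"ty": 0,"tz": -0.13,"rx": 0,"ry": 0,"rz": 0,"claw": 0.4},{"tx": -0.007,"ty": 0,"tz": -0.13,"rx": 0,"ry": 0,"rz": 0,"claw": 0.4},{"tx": -0.007,"ty": 0,"tz": -0.13,"rx": 0,"ry": 0,"rz": 0,"claw": 0.4},{"tx": -0.007,"ty": 0,"tz": -0.13,"rx": 0,"ry": 0,"rz": 0,"claw": 0.4},{"tx": -0.007,"ty": 0,"tz": -0.13,"rx": 0,"ry": 0,"rz": 0,"claw": 0.4},{"tx": -0.007,"ty": 0,"tz": -0.13,"rx": 0,"ry": 0,"rz": 0,"claw": 0.4},{"tx": -0.007,"ty": 0,"tz": -0.13,"rx": 0,"ry": 0,"rz": 0,"claw": 0.4},{"tx": -0.007,"ty": 0,"tz": -0.13,"rx": 0,"ry": 0,"rz": 0,"claw": 0.4},{"tx": -0.007,"ty": 0,"tz": -0.13,"rx": 0,"ry": 0,"rz": 0,"claw": 0.4},{"tx": -0.007,"ty": 0,"tz": -0.13,"rx": 0,"ry": 0,"rz": 0,"claw": 0.4},{"tx": -0.007,"ty": 0,"tz": -0.13,"rx": 0,"ry": 0,"rz": 0,"claw": 0.4},{"tx": -0.007,"ty": 0,"tz": -0.13,"rx": 0,"ry": 0,"rz": 0,"claw": 0.4},{"tx": -0.007,"ty": 0,"tz": -0.13,"rx": 0,"ry": 0,"rz": 0,"claw": 0.4},{"tx": -0.007,"ty": 0,"tz": -0.13,"rx": 0,"ry": 0,"rz": 0,"claw": 0.4},{"tx": -0.007,"ty": 0,"tz": -0.13,"rx": 0,"ry": 0,"rz": 0,"claw": 0.4},{"tx": 0,"ty": 0,"tz": -0.13,"rx": 0,"ry": 0,"rz": 0,"claw": 0.4},{"tx": 0,"ty": 0,"tz": 0,"rx": 0,"ry": 0,"rz": 0,"claw": 0.4},{"tx": 0,"ty": 0,"tz": 0,"rx": 0,"ry": 0,"rz": 0,"claw": 0.4}], newtons=20)

```text
clock: 8.08
tcp_pos: [0.5231, -0.1833, 0.1324]
tool_rot: [-1.57, 0.004, -0.001]
contact_force: [-0.7, 0.6, -0.6]
opening: 0.605
```

>>> servo_tool(rows=[{"tx": 0,"ty": 0.05,"tz": 0,"rx": 0,"ry": 0,"rz": 0,"claw": 0.4},{"tx": 0,"ty": 0.1,"tz": 0,"rx": 0,"ry": 0,"rz": 0,"claw": 0.4},{"tx": 0,"ty": 0.1,"tz": 0,"rx": 0,"ry": 0,"rz": 0,"claw": 0.4},{"tx": 0,"ty": 0.1,"tz": 0,"rx": 0,"ry": 0,"rz": 0,"claw": 0.4},{"tx": 0,"ty": 0.1,"tz": 0,"rx": 0,"ry": 0,"rz": 0,"claw": 0.4},{"tx": 0,"ty": 0.1,"tz": 0,"rx": 0,"ry": 0,"rz": 0,"claw": 0.4},{"tx": 0,"ty": 0.08,"tz": 0,"rx": 0,"ry": 0,"rz": 0,"claw": 0.4},{"tx": 0,"ty": 0.06,"tz": 0,"rx": 0,"ry": 0,"rz": 0,"claw": 0.4},{"tx": 0,"ty": 0.03,"tz": 0,"rx": 0,"ry": 0,"rz": 0,"claw": 0.4},{"tx": 0,"ty": 0,"tz": 0,"rx": 0,"ry": 0,"rz": 0,"claw": 0.4},{"tx": 0,"ty": 0,"tz": 0,"rx": 0,"ry": 0,"rz": 0,"claw": 0.4},{"tx": 0,"ty": 0,"tz": 0,"rx": 0,"ry": 0,"rz": 0,"claw": 0.4}], newtons=20)

```text
clock: 9.08
tcp_pos: [0.5249, -0.1818, -0.01]
tool_rot: [-1.571, -0.0, -0.001]
contact_force: [0.1, -0.6, 0.4]
opening: 0.609
```

```bash
python3 - <<'E'
from h import *
s,im=wrist("w6"); a=imaging.snapshot("scene"); cv2.imwrite("pics/s6.png",a[:,:,::-1])
a=cv2.resize(a[130:300,120:400],None,fx=2,fy=2,interpolation=cv2.INTER_CUBIC)
v=np.vstack([im[100:360],a]);cv2.imwrite("pics/c6.png",cv2.convertScaleAbs(v[:,:,::-1],alpha=1.6))
E
```

```text
tcp [ 0.5249 -0.1818 -0.01  ] 
 [[ 1.     0.001  0.   ]
 [-0.    -0.     1.   ]
 [ 0.001 -1.    -0.   ]] F [ 0.1 -0.6  0.4] op 0.6086917068114799 t 9.0833
```

View pics/c6.png

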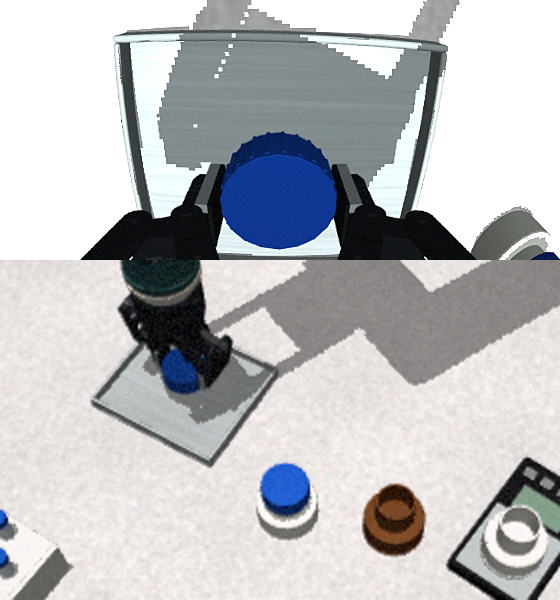

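The lid is level and centred over the tray, about 22 mm above its floor by my offset. Lowering slowly with force checks.

>>> servo_tool(rows=[{"tx": 0,"ty": 0.025,"tz": 0,"rx": 0,"ry": 0,"rz": 0,"claw": 0.4},{"tx": 0,"ty": 0.025,"tz": 0,"rx": 0,"ry": 0,"rz": 0,"claw": 0.4},{"tx": 0,"ty": 0.02,"tz": 0,"rx": 0,"ry": 0,"rz": 0,"claw": 0.4},{"tx": 0,"ty": 0.01,"tz": 0,"rx": 0,"ry": 0,"rz": 0,"claw": 0.4},{"tx": 0,"ty": 0.01,"tz": 0,"rx": 0,"ry": 0,"rz": 0,"claw": 0.4},{"tx": 0,"ty": 0,"tz": 0,"rx": 0,"ry": 0,"rz": 0,"claw": 0.4},{"tx": 0,"ty": 0,"tz": 0,"rx": 0,"ry": 0,"rz": 0,"claw": 0.4}], newtons=20)

```text
clock: 9.77
tcp_pos: [0.5243, -0.182, -0.0287]
tool_rot: [-1.571, 0.001, -0.0]
contact_force: [-0.2, 0.2, -0.4]
opening: 0.606
```

>>> servo_tool(rows=[{"tx": 0,"ty": 0.007,"tz": 0,"rx": 0,"ry": 0,"rz": 0,"claw": 0.4},{"tx": 0,"ty": 0,"tz": 0,"rx": 0,"ry": 0,"rz": 0,"claw": 0.4},{"tx": 0,"ty": 0,"tz": 0,"rx": 0,"ry": 0,"rz": 0,"claw": 0.4}], newtons=20)

```text
clock: 10.02
tcp_pos: [0.5245, -0.182, -0.0299]
tool_rot: [-1.571, 0.001, -0.001]
contact_force: [-0.2, 0.4, -0.2]
opening: 0.609
```

>>> servo_tool(rows=[{"tx": 0,"ty": 0.006,"tz": 0,"rx": 0,"ry": 0,"rz": 0,"claw": 0.4},{"tx": 0,"ty": 0,"tz": 0,"rx": 0,"ry": 0,"rz": 0,"claw": 0.4},{"tx": 0,"ty": 0,"tz": 0,"rx": 0,"ry": 0,"rz": 0,"claw": 0.4}], newtons=20)

```text
clock: 10.27
tcp_pos: [0.5244, -0.1819, -0.0311]
tool_rot: [-1.571, 0.001, -0.001]
contact_force: [-0.5, 1.0, 0.0]
opening: 0.607
```

>>> servo_tool(rows=[{"tx": 0,"ty": 0.006,"tz": 0,"rx": 0,"ry": 0,"rz": 0,"claw": 0.4},{"tx": 0,"ty": 0,"tz": 0,"rx": 0,"ry": 0,"rz": 0,"claw": 0.4},{"tx": 0,"ty": 0,"tz": 0,"rx": 0,"ry": 0,"rz": 0,"claw": 0.4}], newtons=20)

```text
clock: 10.52
tcp_pos: [0.5246, -0.1821, -0.032]
tool_rot: [-1.571, 0.0, -0.001]
contact_force: [-0.2, 0.8, 3.6]
opening: 0.607
```

There is 3.6 N of contact, at the predicted height. Releasing slowly, then lifting away.

>>> servo_tool(rows=[{"tx": 0,"ty": 0,"tz": 0,"rx": 0,"ry": 0,"rz": 0,"claw": 0.62},{"tx": 0,"ty": 0,"tz": 0,"rx": 0,"ry": 0,"rz": 0,"claw": 0.66},{"tx": 0,"ty": 0,"tz": 0,"rx": 0,"ry": 0,"rz": 0,"claw": 0.7},{"tx": 0,"ty": 0,"tz": 0,"rx": 0,"ry": 0,"rz": 0,"claw": 0.8},{"tx": 0,"ty": 0,"tz": 0,"rx": 0,"ry": 0,"rz": 0,"claw": 0.9},{"tx": 0,"ty": 0,"tz": 0,"rx": 0,"ry": 0,"rz": 0,"claw": 0.9},{"tx": 0,"ty": 0,"tz": 0,"rx": 0,"ry": 0,"rz": 0,"claw": 0.9}], newtons=20)

```text
clock: 11.1
tcp_pos: [0.5244, -0.182, -0.0323]
tool_rot: [-1.571, 0.001, -0.001]
contact_force: [0.0, -0.3, -0.2]
opening: 0.9
```

>>> servo_tool(rows=[{"tx": 0,"ty": -0.03,"tz": 0,"rx": 0,"ry": 0,"rz": 0,"claw": 0.9},{"tx": 0,"ty": -0.05,"tz": 0,"rx": 0,"ry": 0,"rz": 0,"claw": 0.9},{"tx": 0,"ty": -0.1,"tz": 0,"rx": 0,"ry": 0,"rz": 0,"claw": 0.9},{"tx": 0,"ty": -0.1,"tz": 0,"rx": 0,"ry": 0,"rz": 0,"claw": 0.9},{"tx": 0,"ty": -0.1,"tz": 0,"rx": 0,"ry": 0,"rz": 0,"claw": 0.9},{"tx": 0,"ty": -0.1,"tz": 0,"rx": 0,"ry": 0,"rz": 0,"claw": 0.9},{"tx": 0,"ty": -0.1,"tz": 0,"rx": 0,"ry": 0,"rz": 0,"claw": 0.9},{"tx": 0,"ty": -0.1,"tz": 0,"rx": 0,"ry": 0,"rz": 0,"claw": 0.9},{"tx": 0,"ty": 0,"tz": 0,"rx": 0,"ry": 0,"rz": 0,"claw": 0.9},{"tx": 0,"ty": 0,"tz": 0,"rx": 0,"ry": 0,"rz": 0,"claw": 0.9}], newtons=20)

```text
clock: 11.93
tcp_pos: [0.5256, -0.1825, 0.1057]
tool_rot: [-1.573, -0.002, -0.003]
contact_force: [1.4, -0.2, 0.5]
opening: 0.899
```

```bash
python3 - <<'E'
from h import *
s,im=wrist("w7"); a=imaging.snapshot("scene"); cv2.imwrite("pics/s7.png",a[:,:,::-1])
m=cv2.inRange(cv2.cvtColor(im,cv2.COLOR_RGB2HSV),(100,150,60),(130,255,255))
for c in cv2.findContours(m,cv2.RETR_EXTERNAL,cv2.CHAIN_APPROX_NONE)[0]:
    if cv2.contourArea(c)<300: continue
    q=np.array([wplane(s,x,.028) for x in c[:,0,:]]); print(cv2.boundingRect(c),cv2.minEnclosingCircle(q[:,:2].astype(np.float32)))
p,_=blob("s",a,(262,242),(100,150,90),(130,255,255));print("spare px now",p,"before 262.0,242.0")
a=cv2.resize(a[130:300,120:400],None,fx=2,fy=2,interpolation=cv2.INTER_CUBIC)
v=np.vstack([im[100:360],a]);cv2.imwrite("pics/c7.png",cv2.convertScaleAbs(v[:,:,::-1],alpha=1.6))
E
```

```text
tcp [ 0.5256 -0.1825  0.1057] 
 [[ 1.     0.003  0.001]
 [-0.001 -0.002  1.   ]
 [ 0.003 -1.    -0.002]] F [ 1.4 -0.2  0.5] op 0.8989808490280443 t 11.9333
(457, 287, 44, 44) ((0.6455318927764893, 0.043359726667404175), 0.030836530029773712)
(248, 176, 63, 59) ((0.5232646465301514, -0.18287979066371918), 0.026169607415795326)
spare px now (262.04305555555555, 242.0162037037037) before 262.0,242.0
```

View pics/c7.png

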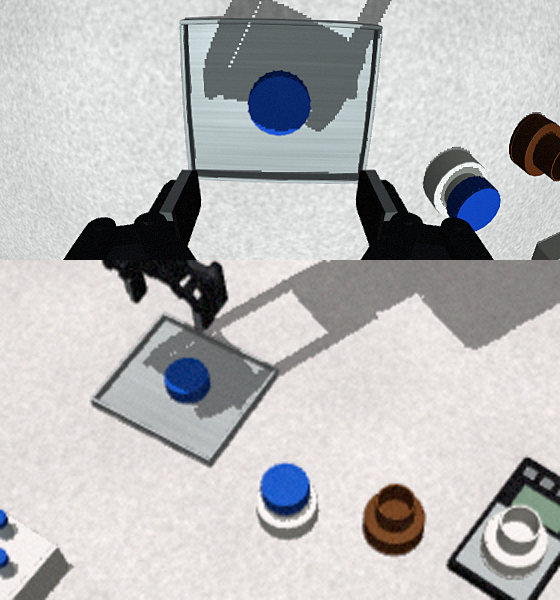

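The lid lies flat and top up at the middle of the tray, (280,203) in the wrist view. The open jar is upright on the scale, the spare jar is unmoved and the gripper is clear of everything. Handing in.

```bash
python3 -c "
from cell import arm
print(arm.close_job())"
```

```text
the job is handed in; nothing more can be done
None
```

I lifted the lid straight off the jar on the scale, carried it over the bench and set it down slowly in the tray, with about 3.6 N of contact before release. I handed the job in at about 12 s on the robot's clock; no verdict was reported.

**Last checks:**
- **Lid:** flat and top up, about 2 mm from the tray centre. Its outline fits a 26.2 mm radius, against 26 mm nominal.
- **Jar on the scale:** open, upright and still on the pan. I checked this by eye only and did not measure its shift.
- **Other jar:** its lid moved less than 0.1 px in the scene view.
- **Gripper:** well clear of everything.

**What failed or disagreed:**
- **First move refused:** the interface needs every field in each row. Nothing moved.
- **First grasp missed:** the fingers closed in air above the lid. Both cameras put the shut fingertips about 38 mm behind the reported TCP, although the description says they end at it. I gripped about 35 mm lower to correct for this, and the lid touched the tray floor at the height that predicted.

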